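Tip the bit case out of the rack and stand it in the caddy

TASK

First lift the magnifier off the open bay of the caddy and lay it flat on the cork mat. Then find the case with the round steel stud in the tightly packed rack, tip it forward by its top edge until it leans against the rack's front rail by itself, take it by its spine and stand it gently, upright and fully down, in the caddy's bay. Leave the other cases standing in the rack and do not disturb the board holder, the heat sink or the tweezers.

Things in the scene. Friction and masses are not known exactly. Their poses are not given: they have to be found in the camera images.
- bitcase_mid (a point): Centre of the case to fetch: upright grey plastic case 80 mm deep (x), 30 thick (y), 160 tall (z up), 0.14 to 0.28 kg. Spine: its -x face, at the rack's open front. Flat 22 mm round steel stud on top, spine and back, 0.8 mm proud. Mass evenly spread: tipped about its lower front edge it balances at 27 degrees, then falls on by itself and rests on the rail at about 39.
- other1_mid (a point): Centre of another case in the rack: same size and material as the one to fetch, but with straight flat steel bars in place of the round studs. Must stay standing in the rack.
- other2_mid (a point): Centre of another case in the rack: same size and material as the one to fetch, but with straight flat steel bars in place of the round studs. Must stay standing in the rack.
- other3_mid (a point): Centre of another case in the rack: same size and material as the one to fetch, but with straight flat steel bars in place of the round studs. Must stay standing in the rack.
- other4_mid (a point): Centre of another case in the rack: same size and material as the one to fetch, but with straight flat steel bars in place of the round studs. Must stay standing in the rack.
- rack: Steel rack fixed to the bench, its open front (-x) towards the robot's right. Origin on the bench under the centre of the row of five cases; x to the rear, y along the row, z up. Slots at y = -70, -35, 0, 35, 70 mm; case fronts at x = -40, backs at +40, feet at z = 12, tops at 172. Cases stand 5 mm apart. End plates 5 mm thick at y = +-90, 70 mm tall. Nothing is directly above the cases.
- rack_floor (a point): Rack floor at the centre of the row (rack axes), 12 mm above the bench. Dividers 3 mm thick, 30 mm tall stand between the cases. A lip 4 mm high, 3 mm in front of the cases' feet, stops them sliding out; another, 15 mm high, is 3 mm behind them. Above that the cases' backs are free.
- rack_rail (a point): Middle of the rack's front rail, a round steel rod of 10 mm diameter along the rack's y between the end plates, 38.5 mm in front of the case fronts and 58 mm above the bench. A tipped case comes to lean on it.
- rack_board (a point): Middle of the lower front edge of the rack's overhead board, 25 mm behind the cases' backs and 60 mm above their tops. The board runs 105 mm to the rear, with boxes on it up to 300 mm above the bench, over the rack's full width (185 mm); uprights 45 mm behind this edge. A gripper reaching behind a case's top rear edge must lean over the cases, towards the rack's front, to pass it.
- bay (a point): Centre of the floor of the caddy's open bay, 5 mm above the bench. The caddy is a plywood block with a dark rubber base, fixed to the bench, 106 mm (x) by 150 mm (y), 45 mm tall; the bay in its middle is 96 mm long (x) by 40 mm wide (y), 40 mm deep, z up. The case stands in it with its 80 mm depth along x, spine either way. Six steel dots on the caddy are only marks.
- mag_mid (a point): Middle of the grey plastic hand magnifier, on the centre line of its straight handle, half-way up its height. At the start it lies across the caddy's top over the bay. z is up; the handle lies along its y axis, from y = +26 to -80 mm, 16 mm wide (x), 18 mm thick (z), so this point is 9 mm above its underside. The lens ring (round disc, 68 mm diameter, 12 mm thick, same flat underside) is centred at y = +60 mm. 0.06 to 0.09 kg.
- mat_top (a point): Centre of the top of the cork mat, 3 mm above the bench; mat fixed, 120 mm (x) by 210 mm (y), z up.
- holder: Bystander: steel circuit board holder, 60 x 130 mm, 40 mm tall, with green logic board and brass thumb screw at its +y end. Origin centre of its underside.
- heatsink: Bystander: blue aluminium finned heat sink, 40 x 40 mm, 25 mm tall. Origin centre of its underside.
- tweezers: Bystander: curved steel tweezers lying flat, 116 mm long (along x), 6 mm tall. Origin on the bench at about their middle.
Not all that is in view belongs to the job. What is shaped like the part that bears mag_mid but orange or yellow is not meant.

How it is judged:
On the way, in this order (a step that is already met when the one before it is completed fails the run):
1. the magnifier lies flat on the cork mat, let go (x of mag_mid in the frame of mat_top between -0.05 and 0.05 m and y of mag_mid in the frame of mat_top between -0.07 and 0.07 m and z of mag_mid in the frame of mat_top below 0.013 m and angle between mag_mid's own z axis and vertical below 0.1 rad and contact force between the fingers and magnifier below 0.2 N), for 0.2 s.
2. the studded case, its foot still in its slot, leans forward on the front rail by itself, untouched (angle between bitcase_mid's own z axis and vertical above 0.48 rad and distance of bitcase_mid from where it was at the start of the episode below 0.11 m and contact force between bitcase and rack above 0.5 N and contact force between each of the arm, the fingers and bitcase below 0.2 N), for 0.2 s.
At the end, for the whole second after the job is handed in: Studded case at rest in the bay, under 7 deg from upright, centre within 6 mm of standing height, 15 mm along and 12 mm across of the bay centre; magnifier flat on the mat, middle within 50 mm (x), 70 mm (y) of its centre; other cases within 20 mm and 5.7 deg of their starts (x of mag_mid in the frame of mat_top between -0.05 and 0.05 m and y of mag_mid in the frame of mat_top between -0.07 and 0.07 m and z of mag_mid in the frame of mat_top below 0.013 m and angle between each of mag_mid, other1_mid, other2_mid, other3_mid, other4_mid's own z axis and vertical below 0.1 rad and x of bitcase_mid in the frame of bay between -0.015 and 0.015 m and y of bitcase_mid in the frame of bay between -0.012 and 0.012 m and z of bitcase_mid in the frame of bay between 0.07 and 0.086 m and angle between bitcase_mid's own z axis and vertical below 0.12 rad and linear speed of bitcase below 0.02 m/s and distance of each of other1_mid, other2_mid, other3_mid, other4_mid from where it was at the start of the episode below 0.02 m); the robot touches nothing.
It fails at once if another case is tipped out (more than 17 degrees) (angle between any of other1_mid, other2_mid, other3_mid, other4_mid's own z axis and vertical above 0.3 rad).
It fails at once if the board holder, heat sink or tweezers are moved more than 25 mm (distance of any of holder, heatsink, tweezers from where it was at the start of the episode above 0.025 m).
It fails at once if the case is dropped or rammed into the caddy (over 60 N) (contact force between bitcase and caddy above 60 N).
It also fails if it takes over 69 s, if anything falls off the work surface, if the arm or the gripper's body presses on something with over 40 N, if the wrist force passes 120 N, or if a joint passes its speed limit or range.

ROBOT

A 6-joint arm with a two-finger parallel gripper is mounted at the origin on the work surface. World frame = base frame: x ahead of the robot, y to its left, z up, the work surface at z = 0. Lengths are in m, angles in rad, forces in N, time in s.
With the tool pointing down it reaches from about 0.275 to 0.825 m from the base axis. Payload 4.9 kg.
Tool frame: the origin (TCP) lies midway between the tips of the shut fingers; the grasp point (between the pads) lies 19 mm behind it (bot.grip_depth is the distance from the TCP to the grasp point, in m); y points along the fingers, x is the direction in which the jaws open and shut, and the axes are right-handed (so a half turn about y gives the same grasp; the last joint's range is limited). The gripper opens to 85 mm and grips with 20 to 120 N. Pads are 22 mm wide; open, the fingers measure 114 mm over their backs; the gripper's body (76 mm by 85 mm) begins 54 mm behind the grasp point. The pads swing forward as they close: fully open they stand 13 mm farther back than shut.
Start: joints at [1.003, 0.326, -0.193, 1.052, 0, 1.437], TCP at [0.231, 0.499, 0.231] pointing down, gripper open.
Joint ranges: [-2.65, 2.65], [-0.97, 1.79], [-1.3, 1.35], [-1.93, 2.1], [-1.47, 1.37], [-3.14, 3.14]. Speed limits (rad/s): [2.57, 2.57, 3.14, 3.14, 3.14, 3.14].

INTERFACE

Orientations are given as a unit quaternion [w, x, y, z].
In Python, from cell import bot gives the robot as it stands. Calls block until the motion is done:
- bot.move_pose(position, orientation): joint-space move of the TCP to a pose.
- bot.move_linear(position, speed=0.15, rotation=None, until_force=None): straight line of the TCP; rotation=None keeps the orientation; speed is the mean speed in m/s. With until_force (N) it stops when the force on the tool has changed by that much, and returns True; else False.
- bot.goto_joints(angles): joint-space move.
- bot.set_gripper(opening, grasp_force=None): opening from 0.0 (shut) to 1.0 (fully open); grasp_force is the grip in N (None keeps the last); returns when the fingers have stopped.
- bot.wait(seconds).
- bot.solve_ik(position, orientation): joint angles nearest the present ones, or None.
- bot.camera(name): name is "scene" or "top" or "wrist"; returns the picture (384x512x3 uint8, red, green, blue); there is no depth.
- bot.calibration(name): a dict with "mtx" (3x3 intrinsics, pixels), "k1" (the pictures are not rectified: a ray, as slopes to the right and down, at radius r is drawn at 1 + k1 r^2 times it, then the intrinsics apply), "extrinsics" (4x4, takes a point from world to camera coordinates); the wrist camera has in their place "hand_eye" (4x4, takes a point from camera to tool coordinates, whose origin is the TCP and whose axes are the tool frame's). Camera axes: x right, y down, z forward; pixel columns grow to the right and rows downward; lengths in m; the calibration is good to about 2 mm. A picture is of the moment at which its call begins: read the wrist's pose just before it. calibration takes no time and is no camera call.
A pose or a line that the arm cannot do raises bot.PlanningError and nothing moves.
- bot.close_job(): hands the job in, once; it reports no verdict.
Trained networks look in the newest picture that a camera, given by its name, has taken for a name from the list of things; names that differ only in an ending like _2 or _b are one class to them, and where a whole thing is asked for, a point or a joint stands for the part that bears it (a point fixed in the world has none). Each returns a list of dicts, best first, with "confidence" (0 to 1); they miss things now and then, are a little off and sometimes report something else, mostly with a low value. They report only what shows in the picture. A call takes as long as a camera call. They do not tell look-alikes from the thing itself.
- bot.search_frame(camera, thing): "bbox" ([left, top, width, height] in pixels, round what is visible of it).
Readings, each from a call of its own:
- bot.read_clock(): time.
- bot.read_joint_positions(): joint angles.
- bot.read_joint_vel(): joint speeds.
- bot.read_joint_efforts(): joint torques, N m.
- bot.read_position(): TCP position.
- bot.read_tool_rot(): TCP orientation.
- bot.read_ft_force(): force on the tool from outside, world axes, zero at the start.
- bot.read_moment(): the same for the moment, N m.
- bot.read_gripper_width(): opening from 0.0 (shut) to 1.0 (fully open).
Only numpy, scipy, OpenCV 4.12 (cv2) and the standard library are available. Lean on these libraries where they do the work, as an engineer would, in place of code of your own. Each camera call takes 0.05 s, during which the arm holds its last target.

## Working session

There is one attempt and no reset: what is moved stays moved. The work goes in short steps, each a Python script; the robot and the scene stay as the last script left them, time stands still between calls to the robot, and variables do not carry over. Pictures are saved under pics/ and viewed, and the job is handed in when it is done.

```bash
ls; mkdir -p pics
python3 - <<'E'
from cell import bot
import cv2,numpy as np
for c in ["scene","top","wrist"]:
    im=bot.camera(c); cv2.imwrite(f"pics/a_{c}.png",cv2.resize(im[:,:,::-1],None,fx=1.5,fy=1.5,interpolation=cv2.INTER_CUBIC))
    k=bot.calibration(c); print(c,{a:np.round(b,4).tolist() for a,b in k.items()})
    if c!="wrist":
        for t in ["bitcase_mid","rack","mag_mid","bay","mat_top","holder","heatsink","tweezers"]:
            print(t,[(d['bbox'],round(d['confidence'],2)) for d in bot.search_frame(c,t)][:5])
print(bot.read_clock(),bot.read_position(),bot.read_tool_rot(),bot.grip_depth)
E
```

```text
pics
scene {'mtx': [[418.8139, 0.0, 261.9479], [0.0, 418.8139, 200.8348], [0.0, 0.0, 1.0]], 'k1': 0.0357, 'extrinsics': [[0.641, 0.7673, 0.0186, -0.2215], [0.5753, -0.4642, -0.6735, -0.2156], [-0.5081, 0.4424, -0.739, 1.5231], [0.0, 0.0, 0.0, 1.0]]}
bitcase_mid [([350.3, 159.7, 35.1, 51.9], 0.82)]
rack [([319.4, 93.9, 127.6, 143.3], 0.55)]
mag_mid [([107.6, 288.1, 71.0, 24.6], 0.87), ([155.8, 209.8, 52.1, 27.5], 0.64), ([188.1, 235.3, 60.3, 33.9], 0.55), ([239.7, 201.5, 23.7, 23.0], 0.48)]
bay [([185.1, 231.8, 66.1, 60.5], 0.65), ([242.2, 255.8, 86.4, 80.0], 0.43)]
mat_top [([242.9, 258.6, 85.9, 79.7], 0.66)]
holder [([261.4, 177.5, 49.1, 32.1], 0.78), ([342.0, 152.1, 27.4, 53.7], 0.23)]
heatsink [([274.2, 229.9, 19.9, 15.3], 0.81)]
tweezers [([237.9, 202.3, 28.8, 21.9], 0.57)]
top {'mtx': [[403.7845, 0.0, 254.5551], [0.0, 403.7845, 187.0097], [0.0, 0.0, 1.0]], 'k1': 0.0499, 'extrinsics': [[0.0061, -1.0, 0.0056, -0.0865], [-0.9804, -0.0071, -0.1968, 0.5069], [0.1968, -0.0043, -0.9804, 1.1465], [0.0, 0.0, 0.0, 1.0]]}
bitcase_mid [([133.4, 145.1, 42.3, 28.2], 0.73)]
rack [([61.4, 101.7, 129.3, 101.1], 0.91)]
mag_mid [([357.3, 203.1, 55.6, 31.6], 0.9), ([289.6, 253.8, 55.3, 25.9], 0.83), ([289.6, 186.0, 56.2, 22.0], 0.71), ([134.1, 147.3, 40.7, 24.2], 0.55)]
bay [([288.9, 183.6, 53.6, 43.0], 0.72)]
mat_top [([252.2, 120.4, 64.0, 44.4], 0.8)]
holder [([184.2, 216.4, 48.3, 29.0], 0.78), ([60.7, 100.0, 131.3, 101.9], 0.15)]
heatsink [([239.9, 181.7, 18.2, 11.6], 0.51), ([60.1, 101.1, 130.0, 100.9], 0.44), ([133.3, 124.8, 45.7, 27.4], 0.2)]
tweezers [([250.5, 213.2, 4.5, 36.3], 0.72)]
wrist {'mtx': [[338.5086, 0.0, 252.5875], [0.0, 338.5086, 193.0469], [0.0, 0.0, 1.0]], 'k1': -0.0012, 'hand_eye': [[1.0, 0.0009, 0.0009, -0.0008], [-0.0007, -0.2578, 0.9662, -0.1429], [0.0011, -0.9662, -0.2578, 0.0654], [0.0, 0.0, 0.0, 1.0]]}
0.95 [0.23116357 0.49907734 0.23128708] [ 0.59589082 -0.59587576 -0.38069011  0.38068522] 0.0187
```

View pics/a_scene.png

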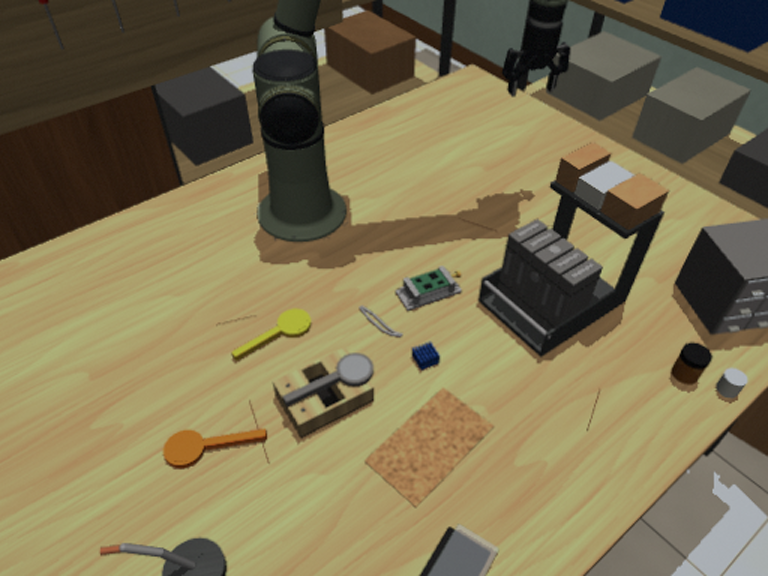

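View pics/a_top.png

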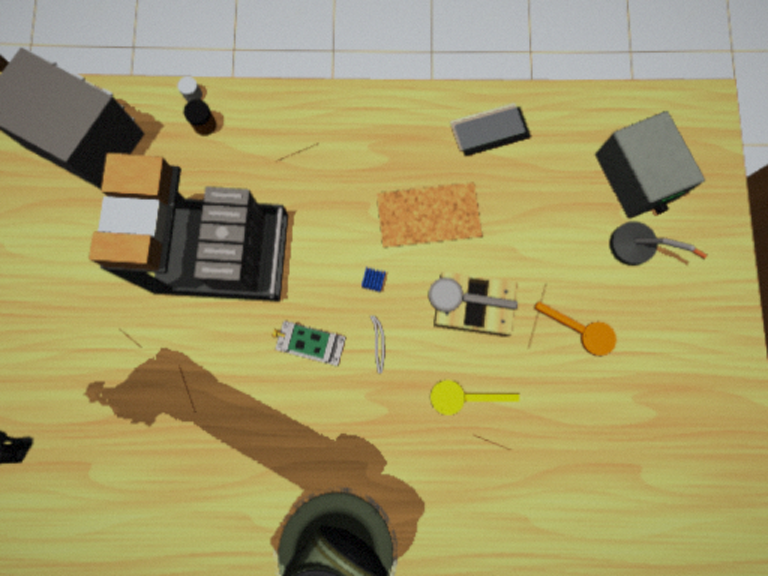

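View pics/a_wrist.png

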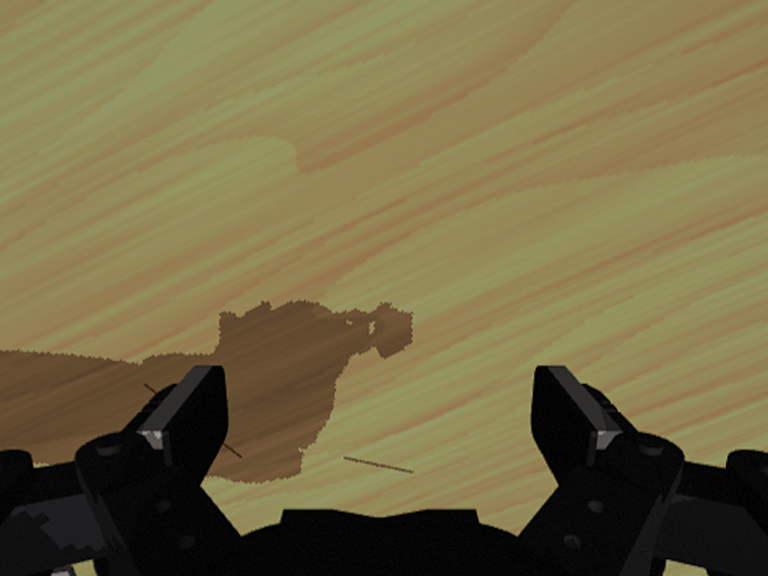

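```bash
cat > h.py <<'E'
from cell import bot
import cv2,numpy as np
from scipy.spatial.transform import Rotation as R
def dist(s,k1):
    r2=(s**2).sum(-1,keepdims=True); return s*(1+k1*r2)
def proj(c,P,E=None):
    k=bot.calibration(c); E=k["extrinsics"] if E is None else E
    P=np.atleast_2d(P); q=P@E[:3,:3].T+E[:3,3]; s=dist(q[:,:2]/q[:,2:],k["k1"])
    return s*[k["mtx"][0][0],k["mtx"][1][1]]+[k["mtx"][0][2],k["mtx"][1][2]]
def wristE():
    p=np.array(bot.read_position());q=np.array(bot.read_tool_rot())
    T=np.eye(4);T[:3,:3]=R.from_quat(q[[1,2,3,0]]).as_matrix();T[:3,3]=p
    return np.linalg.inv(T@np.array(bot.calibration("wrist")["hand_eye"]))
def unproj(c,uv,z,E=None):
    k=bot.calibration(c); E=np.array(k["extrinsics"]) if E is None else E
    m=np.array(k["mtx"]); uv=np.atleast_2d(uv).astype(float)
    d=(uv-[m[0,2],m[1,2]])/[m[0,0],m[1,1]]; s=d.copy()
    for _ in range(20): s=d/(1+k["k1"]*(s**2).sum(1,keepdims=True))
    r=np.c_[s,np.ones(len(s))]@E[:3,:3]; o=-E[:3,:3].T@E[:3,3]
    return o+r*((z-o[2])/r[:,2])[:,None]
def quat(M): q=R.from_matrix(M).as_quat(); return q[[3,0,1,2]]
def crop(im,x,y,w,h,f,name):
    cv2.imwrite(name,cv2.resize(im[y:y+h,x:x+w,::-1],None,fx=f,fy=f,interpolation=cv2.INTER_CUBIC))
E
python3 - <<'E'
from h import *
im=bot.camera("top");np.save("top0.npy",im);s=bot.camera("scene");np.save("scene0.npy",s)
crop(im,55,90,150,120,5,"pics/b1.png")
crop(im,235,110,120,120,5,"pics/b2.png")
E
```

```text
(no output)
```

View pics/b1.png

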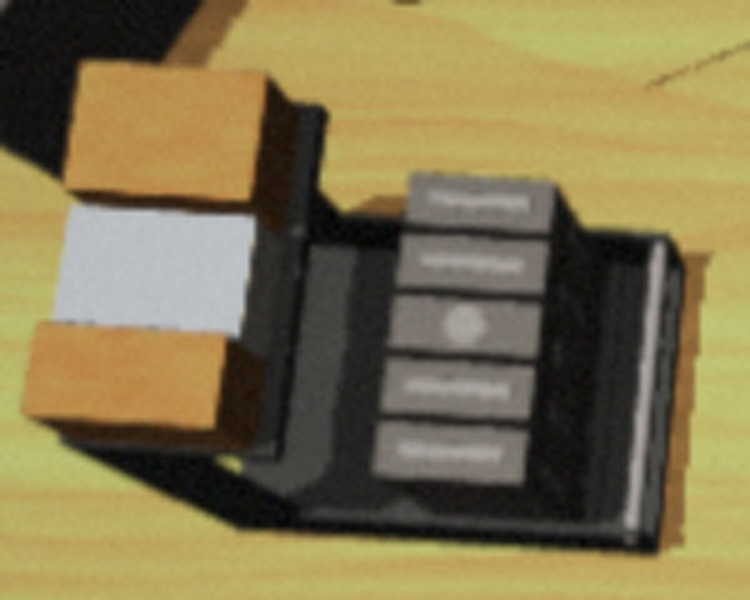

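View pics/b2.png

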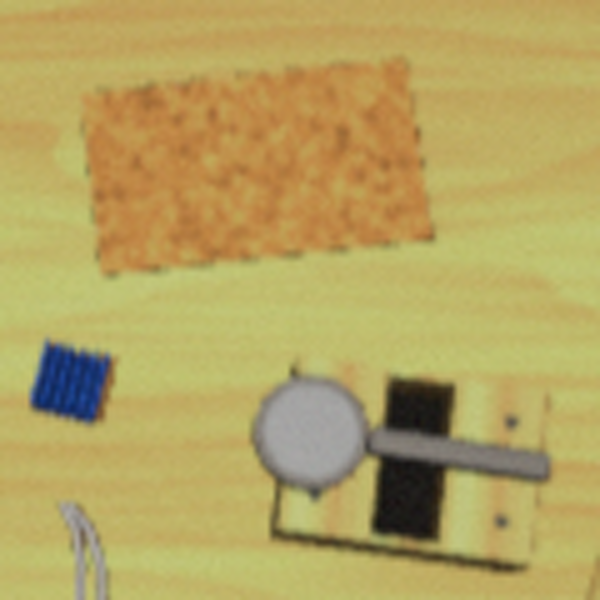

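```bash
cat > fit.py <<'E'
from h import *
def full(c,x,y): return np.array(c)/5.-.1*0+[x,y]+(-.4)  # resize pixel-centre shift
def rigid2(L,W):
    L=np.array(L);W=np.array(W)[:,:2];l=L.mean(0);w=W.mean(0)
    H=(L-l).T@(W-w);a=np.arctan2(H[0,1]-H[1,0],H[0,0]+H[1,1])
    Rm=np.array([[np.cos(a),-np.sin(a)],[np.sin(a),np.cos(a)]]);t=w-Rm@l
    return t,a,np.linalg.norm(L@Rm.T+t-W,axis=1)
def fit(name,L,px,x,y,z):
    W=unproj("top",full(px,x,y),z); t,a,e=rigid2(L,W)
    print(name,t.round(4),round(np.degrees(a),2),(e*1000).round(1)); return t,a
if __name__=="__main__":
    fit("rack",[(.04,-.085),(-.04,-.085),(-.04,.085),(.04,.085)],[(410,173),(553,182),(525,485),(372,475)],55,90,.172)
    fit("mat",[(.06,.105),(.06,-.105),(-.06,-.105),(-.06,.105)],[(82,95),(408,57),(435,240),(102,275)],235,110,.003)
    fit("bay",[(.048,.02),(.048,-.02),(-.048,-.02),(-.048,.02)],[(388,377),(455,383),(440,540),(373,530)],235,110,.045)
    fit("mag",[(0,.06),(0,-.08)],[(311,432),(548,467)],235,110,.057)
    W=unproj("top",full([(464,325)],55,90),.172);print(W)
    print(unproj("top",full([(512,422),(502,521),(315,492)],235,110),.045))
    print(unproj("top",full([(72,381)],235,110),.025))
E
python3 fit.py
```

```text
rack [0.569 0.205] 87.14 [1.2 1.6 0.6 1.1]
mat [ 0.6599 -0.1815] 6.89 [1.2 0.8 0.7 0.6]
bay [ 0.4678 -0.2692] -6.8 [1.9 0.5 0.8 1.7]
mag [ 0.4717 -0.2664] -8.14 [0.3 0.3]
[[0.56984816 0.20588483 0.172     ]]
[[ 0.48923545 -0.32777082  0.045     ]
 [ 0.43008073 -0.31985578  0.045     ]
 [ 0.44642044 -0.21040419  0.045     ]]
[[ 0.51623902 -0.06636084  0.025     ]]
```

```bash
cat > ov.py <<'E'
from h import *
def box(t,a,lo,hi):
    xs=np.array([(x,y,z) for x in(lo[0],hi[0]) for y in(lo[1],hi[1]) for z in(lo[2],hi[2])])
    c,s=np.cos(np.radians(a)),np.sin(np.radians(a)); M=np.array([[c,-s,0],[s,c,0],[0,0,1]])
    return xs@M.T+[*t,0]
ED=[(0,1),(2,3),(4,5),(6,7),(0,2),(1,3),(4,6),(5,7),(0,4),(1,5),(2,6),(3,7)]
rack=((.569,.205),87.14);bay=((.4678,-.2692),-6.8);mat=((.6599,-.1815),6.89);mag=((.4717,-.2664),-8.14)
boxes=[box(*rack,(-.04,-.085,.012),(.04,.085,.172)),box(*rack,(-.04,-.015,.012),(.04,.015,.172)),box(*bay,(-.053,-.075,0),(.053,.075,.045)),box(*bay,(-.048,-.02,.045),(.048,.02,.045)),box(*mat,(-.06,-.105,0),(.06,.105,.003)),box(*mag,(-.008,-.08,.045),(.008,.026,.063))]
def draw(c,im,x,y,w,h,f,name,bs=boxes,E=None):
    v=cv2.resize(im[y:y+h,x:x+w,::-1],None,fx=f,fy=f,interpolation=cv2.INTER_CUBIC)
    for i,b in enumerate(bs):
        p=((proj(c,b,E)-[x,y]+.5)*f-.5)
        for e in ED: cv2.line(v,*[tuple(int(q) for q in p[j].round()) for j in e],[(0,0,255),(0,255,0),(255,0,0),(255,255,0),(255,0,255),(0,255,255)][i%6],1)
    cv2.imwrite(name,v)
E
python3 - <<'E'
from ov import *
draw("scene",np.load("scene0.npy"),170,100,260,240,3,"pics/c1.png")
draw("top",np.load("top0.npy"),55,90,300,150,2.6,"pics/c2.png")
E
```

```text
(no output)
```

View pics/c1.png

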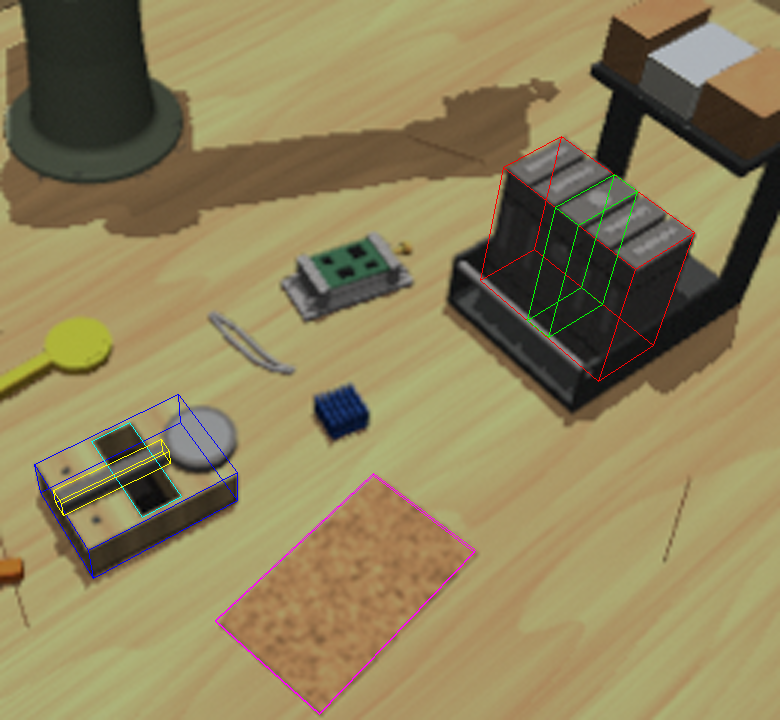

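View pics/c2.png

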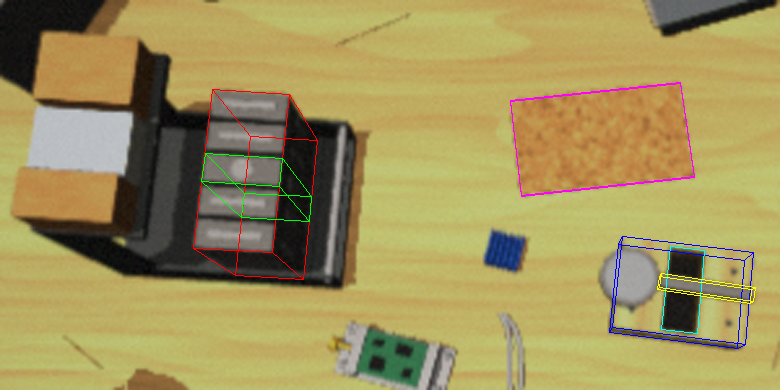

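```bash
cat >> h.py <<'E'
def toolM(jaw,app):
    jaw=np.array(jaw,float);app=np.array(app,float);app/=np.linalg.norm(app);jaw-=app*(jaw@app);jaw/=np.linalg.norm(jaw)
    return np.c_[jaw,app,np.cross(jaw,app)]
def yaw(d): return np.array([np.cos(np.radians(d)),np.sin(np.radians(d)),0])
DN=(0,0,-1)
E
python3 - <<'E'
from h import *
print(bot.read_joint_positions())
for s in (1,-1):
  for y in(-8.14,6.89):
    for p in [(.4717,-.2664,.15),(.66,-.18,.15),(.17,.36,.36),(.4,-.05,.36)]:
        q=bot.solve_ik(p,quat(toolM(s*yaw(y),DN))); print(s,y,p,None if q is None else np.round(q,2))
E
```

```text
[ 1.00281083e+00  3.26153268e-01 -1.92603344e-01  1.05195985e+00
  1.91674735e-05  1.43662550e+00]
1 -8.14 (0.4717, -0.2664, 0.15) [-0.65  0.38 -0.34  0.86  0.    1.06]
1 -8.14 (0.66, -0.18, 0.15) [-0.37  0.63  0.09  1.03  0.    1.34]
1 -8.14 (0.17, 0.36, 0.36) [ 0.94 -0.02 -0.28  1.31  0.    2.66]
1 -8.14 (0.4, -0.05, 0.36) [-0.31 -0.01 -0.27  1.31  0.    1.4 ]
1 6.89 (0.4717, -0.2664, 0.15) [-0.65  0.38 -0.34  0.86  0.    0.8 ]
1 6.89 (0.66, -0.18, 0.15) [-0.37  0.63  0.09  1.03  0.    1.08]
1 6.89 (0.17, 0.36, 0.36) [ 0.94 -0.02 -0.28  1.31  0.    2.39]
1 6.89 (0.4, -0.05, 0.36) [-0.31 -0.01 -0.27  1.31  0.    1.14]
-1 -8.14 (0.4717, -0.2664, 0.15) [-0.65  0.38 -0.34  0.86  0.   -2.08]
-1 -8.14 (0.66, -0.18, 0.15) [-0.37  0.63  0.09  1.03  0.   -1.8 ]
-1 -8.14 (0.17, 0.36, 0.36) [ 0.94 -0.02 -0.28  1.31  0.   -0.49]
-1 -8.14 (0.4, -0.05, 0.36) [-0.31 -0.01 -0.27  1.31  0.   -1.74]
-1 6.89 (0.4717, -0.2664, 0.15) [-0.65  0.38 -0.34  0.86  0.   -2.34]
-1 6.89 (0.66, -0.18, 0.15) [-0.37  0.63  0.09  1.03  0.   -2.07]
-1 6.89 (0.17, 0.36, 0.36) [ 0.94 -0.02 -0.28  1.31  0.   -0.75]
-1 6.89 (0.4, -0.05, 0.36) [-0.31 -0.01 -0.27  1.31  0.   -2.  ]
```

Run:
```python
from h import *
Q=quat(toolM(yaw(-8.14),DN))
bot.goto_joints([.94,-.02,-.28,1.31,0,1.3]); bot.set_gripper(.55,40)
bot.move_pose((.4,-.05,.36),Q)
ydir=yaw(-8.14+90); g=np.array([.4717,-.2664,0])+.008*ydir
bot.move_pose(g+[0,0,.16],Q)
print(bot.read_clock(),bot.read_position())
E=wristE();im=bot.camera("wrist");np.save("w1.npy",im);np.save("w1E.npy",E)
from ov import *
draw("wrist",im,0,0,512,384,1.5,"pics/d1.png",boxes,E)
print([(d['bbox'],round(d['confidence'],2)) for d in bot.search_frame("wrist","mag_mid")])
```

```text
5.1833 [ 0.47341489 -0.25788278  0.16098282]
[([245.5, 307.7, 31.1, 38.4], 0.88), ([212.2, 75.5, 93.0, 227.7], 0.66), ([0.0, 119.0, 85.1, 167.4], 0.56)]
```

View pics/d1.png

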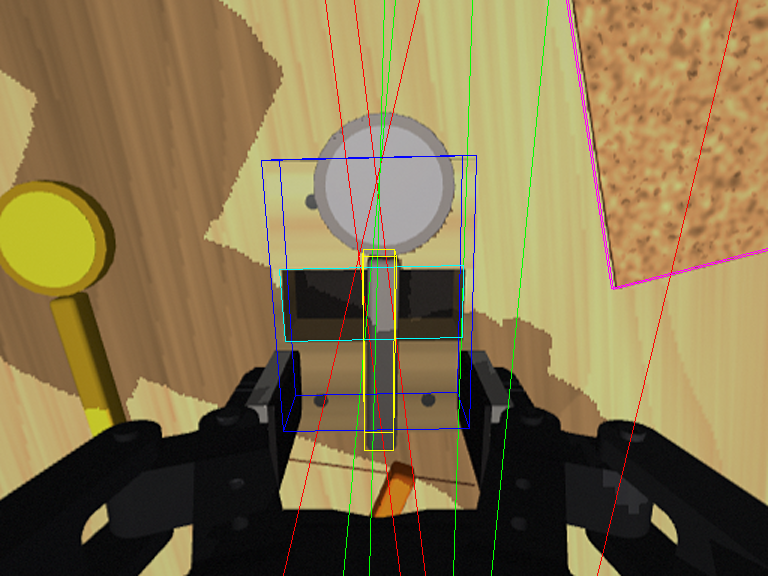

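Run:
```python
from h import *
Q=quat(toolM(yaw(-8.14),DN)); Q2=quat(toolM(yaw(6.89),DN))
g=np.array([.4728,-.2664,0])+.006*yaw(81.86)
print(bot.move_linear(g+[0,0,.049],.12,until_force=12))
bot.set_gripper(0,40); w=bot.read_gripper_width(); print("w",w)
bot.move_linear(g+[0,0,.14],.2)
m=np.array([.6599,-.1815,0])+.008*yaw(96.89)
bot.move_pose(m+[0,0,.10],Q2)
print(bot.read_gripper_width(),bot.read_clock())
crop(bot.camera("wrist"),0,0,512,384,1.5,"pics/e1.png")
```

```text
False
w 0.17781951929819403
0.1739824337013564 8.1917
```

View pics/e1.png

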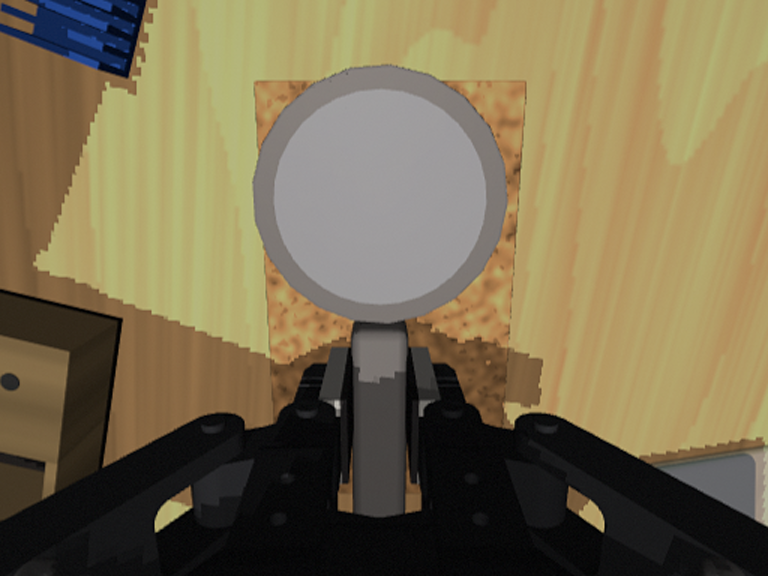

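Run:
```python
from h import *
p=np.array(bot.read_position())
bot.move_linear([p[0],p[1],.025],.15)
print(bot.move_linear([p[0],p[1],.0055],.03,until_force=3),bot.read_position()[2],bot.read_ft_force())
bot.set_gripper(.5)
bot.move_linear([p[0],p[1],.16],.2)
print(bot.read_clock())
E=wristE();im=bot.camera("wrist")
from ov import *
draw("wrist",im,0,0,512,384,1.5,"pics/f1.png",boxes[:4],E)
im=bot.camera("top");np.save("top1.npy",im);draw("top",im,235,110,120,120,5,"pics/f2.png",boxes[2:5])
```

```text
True 0.007912167536784007 [-0.22287874  0.05922945  4.33101408]
10.7583
```

View pics/f1.png

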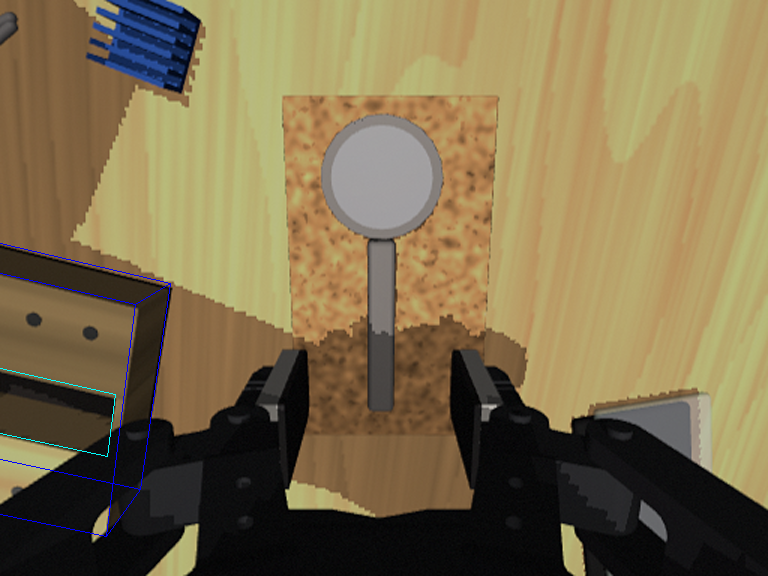

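View pics/f2.png

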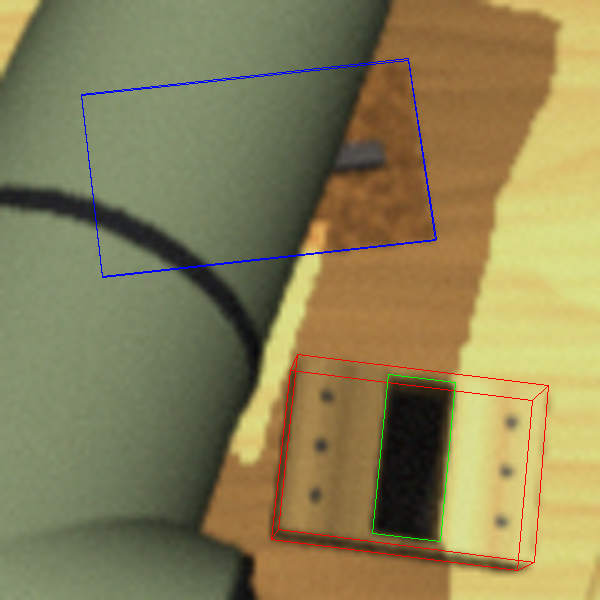

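```bash
cat > rk.py <<'E'
from h import *
RT=np.array([.569,.205,0]);RA=87.14
xr=yaw(RA);yr=yaw(RA+90);zr=np.array([0,0,1.])
def rw(x,z,y=0): return RT+xr*x+yr*y+zr*z
def tl(t): t=np.radians(t); return toolM(yr,xr*np.sin(t)-zr*np.cos(t))
t=40;tt=np.radians(t);nv=np.array([np.cos(tt),np.sin(tt)]);sv=np.array([-np.sin(tt),np.cos(tt)])
def edge(th):
    a=np.arctan2(.16,.08)+np.radians(th);r=np.hypot(.08,.16); return np.array([-.04+r*np.cos(a),.012+r*np.sin(a)])
def tip(th,n=.011,d=.014):
    e=edge(th); return e+nv*n-sv*d
E
python3 - <<'E'
from rk import *
Q=quat(tl(t))
f=lambda q:None if q is None else np.round(q,2)
print(edge(0),tip(0,.015))
p0=tip(0,.016)
for nm,p in [("hi",p0+sv*.12+[0,.08]),("app",p0+sv*.1),("in",p0),("10",tip(10)),("20",tip(20)),("30",tip(30)),("up",tip(30)+[0,.1])]:
    print(nm,p.round(3),rw(*p).round(3),f(bot.solve_ik(rw(*p),Q)))
for tg in (39,20,0):
  print(tg,f(bot.solve_ik(rw(-.085,.13),quat(tl(tg)))))
for s in(1,-1): print(s,f(bot.solve_ik((.468,-.269,.121),quat(toolM(s*yaw(83.2),DN)))))
for p in [(.66,-.18,.4),(.55,0,.4)]: print(f(bot.solve_ik(p,quat(tl(20)))))
E
```

```text
[0.04  0.172] [0.06048969 0.17091719]
hi [-0.016  0.343] [0.568 0.189 0.343] [-0.14  0.34 -0.07  1.24  0.69 -1.69]
app [-0.003  0.248] [0.569 0.202 0.248] [-0.12  0.4  -0.23  1.    0.7  -1.66]
in [0.061 0.172] [0.572 0.266 0.172] [-0.    0.47 -0.34  0.72  0.7  -1.51]
10 [0.028 0.18 ] [0.57  0.233 0.18 ] [-0.06  0.46 -0.33  0.79  0.7  -1.59]
20 [-0.002  0.186] [0.569 0.203 0.186] [-0.12  0.46 -0.31  0.86  0.7  -1.66]
30 [-0.033  0.187] [0.567 0.172 0.187] [-0.17  0.46 -0.3   0.91  0.69 -1.73]
up [-0.033  0.287] [0.567 0.172 0.287] [-0.17  0.37 -0.16  1.14  0.69 -1.73]
39 [-0.26  0.54 -0.33  0.86  0.66 -1.84]
20 [-0.1   0.45 -0.33  0.81  0.35 -1.63]
0 [ 0.08  0.46 -0.26  0.85  0.   -1.44]
1 [-0.66  0.41 -0.38  0.79  0.   -0.54]
-1 [-0.66  0.41 -0.38  0.79  0.    2.6 ]
[-0.51  0.73  0.84  1.85  0.31 -2.06]
[-0.32  0.31  0.16  1.52  0.34 -1.86]
```

Run:
```python
from rk import *
from ov import draw,boxes
bot.set_gripper(0)
p=bot.read_position(); bot.move_linear([p[0],p[1],.3],.3)
bot.move_pose((.55,0,.4),quat(tl(20)))
p0=tip(0,.016);h=p0+sv*.12+[0,.06]
bot.move_pose(rw(*h),quat(tl(t)))
print(bot.read_clock(),bot.read_gripper_width())
E=wristE();im=bot.camera("wrist");np.save("w2.npy",im);np.save("w2E.npy",E)
draw("wrist",im,0,0,512,384,1.5,"pics/g1.png",boxes[:2],E)
```

```text
15.2667 -0.0003601005820457778
```

View pics/g1.png

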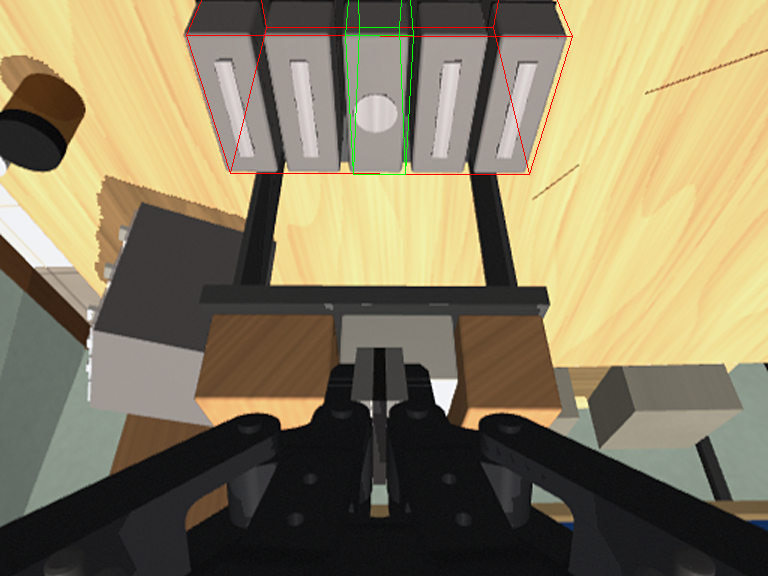

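Run:
```python
from rk import *
from ov import draw,boxes
Y=-.001
p0=tip(0,.016)
bot.move_linear(rw(*(p0+sv*.11),Y),.2)
print(bot.move_linear(rw(*p0,Y),.1,until_force=5),bot.read_position()-rw(*p0,Y),bot.read_ft_force(),bot.read_clock())
print(bot.move_linear(rw(*tip(0,.009),Y),.03,until_force=1.0),bot.read_ft_force())
E=wristE();im=bot.camera("wrist")
draw("wrist",im,0,0,512,384,1.5,"pics/g2.png",boxes[:2],E)
```

```text
False [ 0.0004499  -0.00022129  0.0005566 ] [-0.28260686  0.37596226 -0.34999014] 17.0583
True [0.65122223 1.09977073 2.93227571]
```

View pics/g2.png

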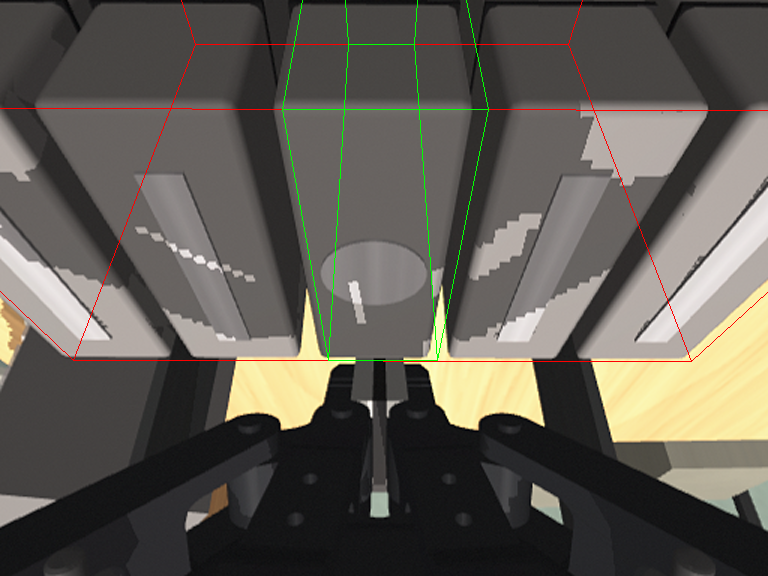

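Run:
```python
from rk import *
Y=-.001
c=bot.read_position()-RT; c=np.array([c@xr,c[2]]); e=edge(0)-c
print("n,d",-(e@nv),e@sv)
n=-(e@nv); 
for th in (3,6,10):
    bot.move_linear(rw(*tip(th,n),Y),.05); print(th,bot.read_ft_force().round(2))
print(bot.read_clock())
im=bot.camera("wrist");crop(im,0,0,512,384,1.2,"pics/g3.png")
im=bot.camera("scene");crop(im,300,60,150,120,4,"pics/g4.png")
```

```text
n,d 0.010613692437781078 0.013555306752037768
3 [0.53 1.83 3.04]
6 [0.08 1.21 3.58]
10 [-0.65  1.2   2.66]
18.45
```

View pics/g3.png

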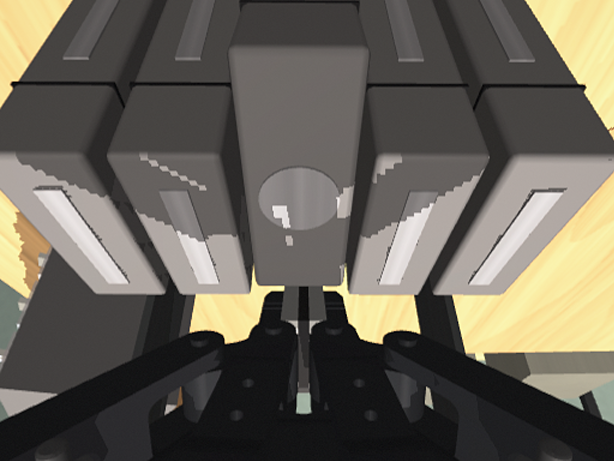

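View pics/g4.png

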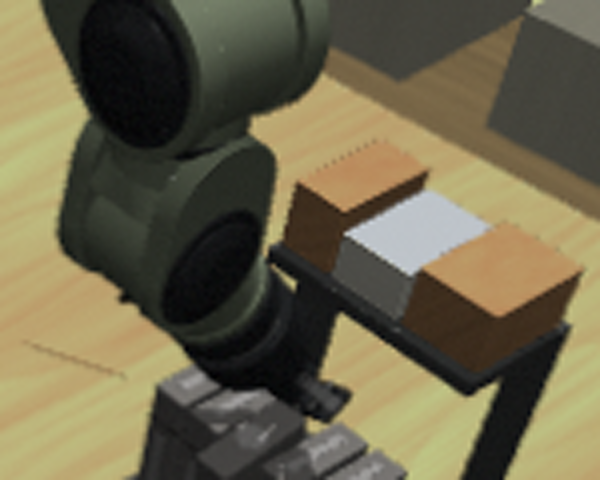

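Tipping works (centre case leans forward, neighbours upright). Continue through the balance point.

Run:
```python
from rk import *
Y=-.001;n=.0106
for th in (14,18,22,26,29):
    bot.move_linear(rw(*tip(th,n),Y),.05); print(th,bot.read_ft_force().round(2))
bot.wait(.3);print(bot.read_ft_force().round(2),bot.read_clock())
im=bot.camera("wrist");crop(im,0,0,512,384,1.2,"pics/g5.png")
```

```text
14 [0.03 0.97 3.  ]
18 [ 0.08 -0.01  0.84]
22 [ 0.67  0.22 -0.2 ]
26 [-0.24  0.27 -0.4 ]
29 [-0.73 -0.07  0.28]
[ 0.18 -0.79 -0.4 ] 20.7833
```

View pics/g5.png

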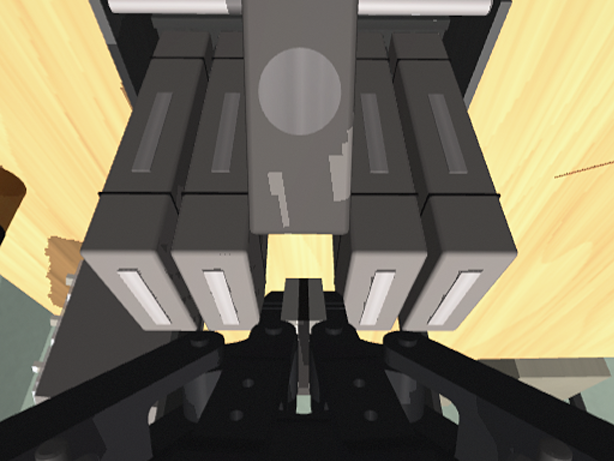

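Run:
```python
from rk import *
Y=-.001
p=tip(29,.0106)
bot.move_linear(rw(*(p+sv*.11),Y),.25)
E=wristE();im=bot.camera("wrist");np.save("w3.npy",im);np.save("w3E.npy",E)
crop(im,0,0,512,384,1.5,"pics/g6.png")
s=bot.camera("scene");np.save("s3.npy",s);crop(s,300,120,150,120,5,"pics/g7.png")
print(bot.read_clock())
```

```text
21.525
```

View pics/g6.png

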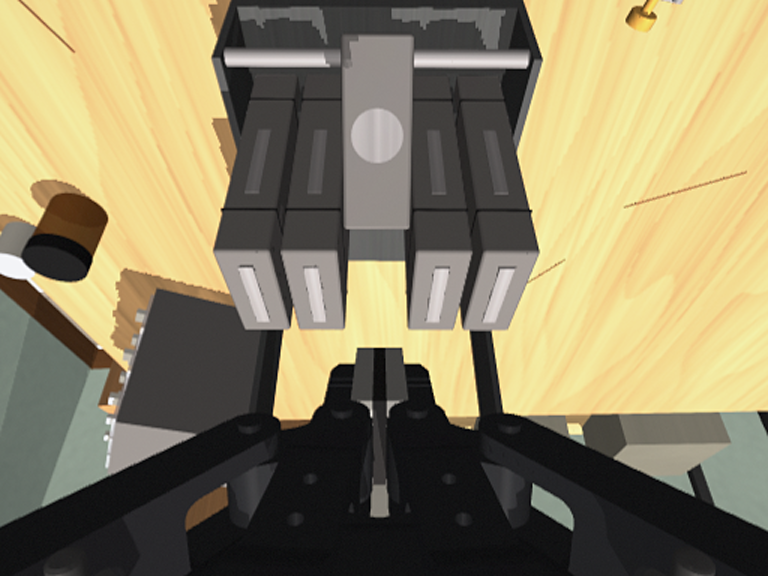

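View pics/g7.png

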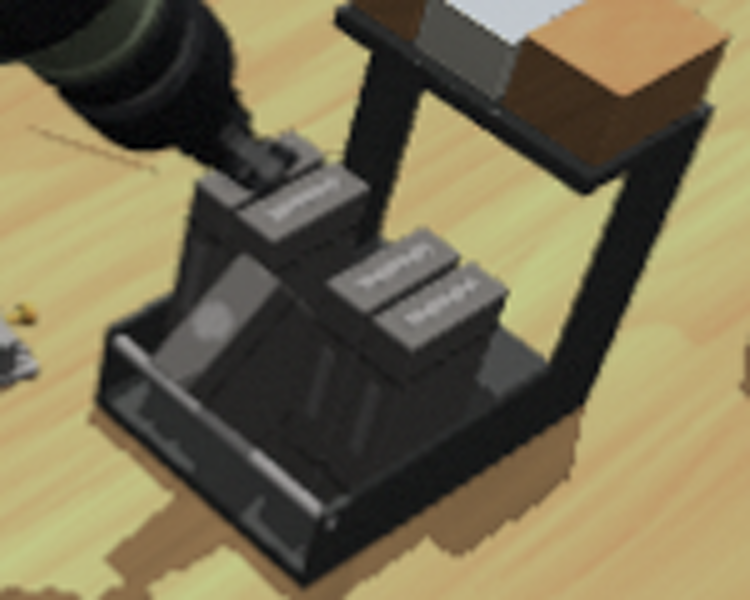

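```bash
cat > fit3.py <<'E'
from rk import *
from scipy.optimize import least_squares
E=np.load("w3E.npy")
F=lambda a,f,x=0,y=0:(np.array(a,float)+.5)/f-.5+[x,y]
wr=F([(343,230),(411,230),(412,35),(344,35),(377,135)],1.5)
sc=F([(238,255),(284,291),(210,320)],5,300,120)
row=F([(245,329),(509,329)],1.5)
print("row err px",proj("wrist",[rw(.04,.172,-.085),rw(.04,.172,.085)],E)-row)
def pts(px,th,y,pz=.012):
    th=np.radians(th);u=np.array([-np.sin(th),np.cos(th)]);v=np.array([np.cos(th),np.sin(th)])
    f=lambda a,b,c:rw(*(np.array([px,pz])+u*b+v*a),y+c)
    return np.array([f(.08,.16,-.015),f(.08,.16,.015),f(0,.16,.015),f(0,.16,-.015),f(.04,.1608,0)])
def res(q):
    P=pts(*q); a=(proj("wrist",P,E)-wr).ravel(); b=(proj("scene",P[[0,1,4]])-sc).ravel()
    return np.r_[a,b, (q[0]+.04)/.003]
for st in (33,39):
    r=least_squares(res,[-.04,st,0],x_scale=[.01,1,.01]);print(r.x,r.cost);print(res(r.x).round(1))
E
python3 fit3.py
```

```text
row err px [[1.45709231 1.10514711]
 [1.19553534 1.20935675]]
[-3.29715576e-02  3.94309732e+01 -9.13341961e-04] 127.3256083115064
[ 0.5  0.3 -0.1  0.3  1.6 -0.8 -2.5 -0.9  0.2  1.3  8.1  5.5 -8.9 -7.9
  0.1  0.5  2.3]
[-3.29715770e-02  3.94309672e+01 -9.13341903e-04] 127.32560831138375
[ 0.5  0.3 -0.1  0.3  1.6 -0.8 -2.5 -0.9  0.2  1.3  8.1  5.5 -8.9 -7.9
  0.1  0.5  2.3]
```

```bash
sed -i 's/P\[\[0,1,4\]\]/P[[1,0,4]]/' fit3.py; python3 fit3.py
python3 - <<'E'
from rk import *
# gather grasp geometry
E
sed -n 1,3p /dev/null
```

```text
row err px [[1.45709231 1.10514711]
 [1.19553534 1.20935675]]
[-3.30424103e-02  3.94103056e+01 -9.22057564e-04] 11.493607284978415
[ 0.5  0.3 -0.1  0.3  1.6 -0.8 -2.5 -0.9  0.2  1.3  0.3 -0.7 -1.1 -1.7
  0.1  0.5  2.3]
[-3.30424283e-02  3.94103001e+01 -9.22057492e-04] 11.493607284863769
[ 0.5  0.3 -0.1  0.3  1.6 -0.8 -2.5 -0.9  0.2  1.3  0.3 -0.7 -1.1 -1.7
  0.1  0.5  2.3]
```

```bash
cat >> rk.py <<'E'
TH=39.4;_t=np.radians(TH);U=np.array([-np.sin(_t),np.cos(_t)]);V=np.array([np.cos(_t),np.sin(_t)])
def cs(a,b): return np.array([-.033,.012])+U*b+V*a
E
python3 - <<'E'
from rk import *
Y=-.0015;Q=quat(tl(TH))
bot.set_gripper(.62,60)
bot.move_pose(rw(*cs(.04,.113+.11),Y),Q)
E=wristE();im=bot.camera("wrist")
crop(im,0,0,512,384,1.5,"pics/h1.png")
print(bot.read_clock())
print(bot.move_linear(rw(*cs(.04,.113),Y),.12,until_force=5),bot.read_ft_force())
im=bot.camera("wrist");crop(im,0,0,512,384,1.5,"pics/h2.png");print(bot.read_clock())
E
```

```text
22.525
False [ 0.26773342 -0.44750743  0.20577959]
23.6417
```

View pics/h1.png

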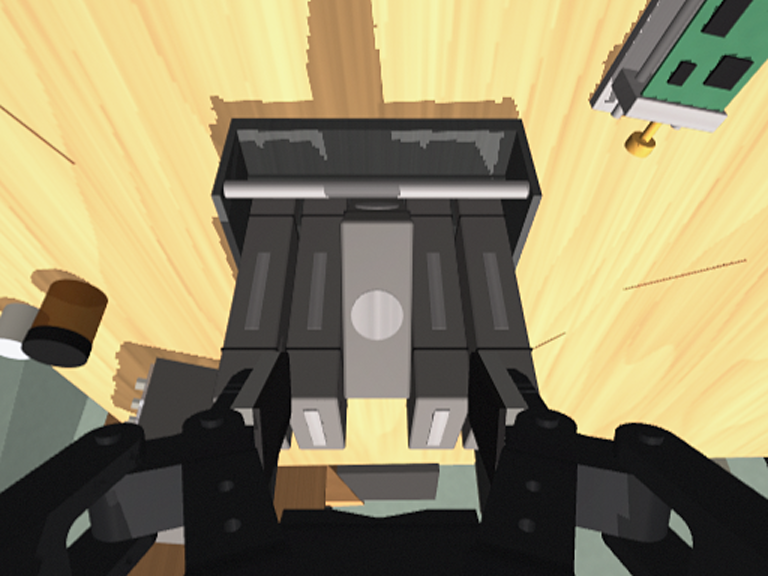

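View pics/h2.png

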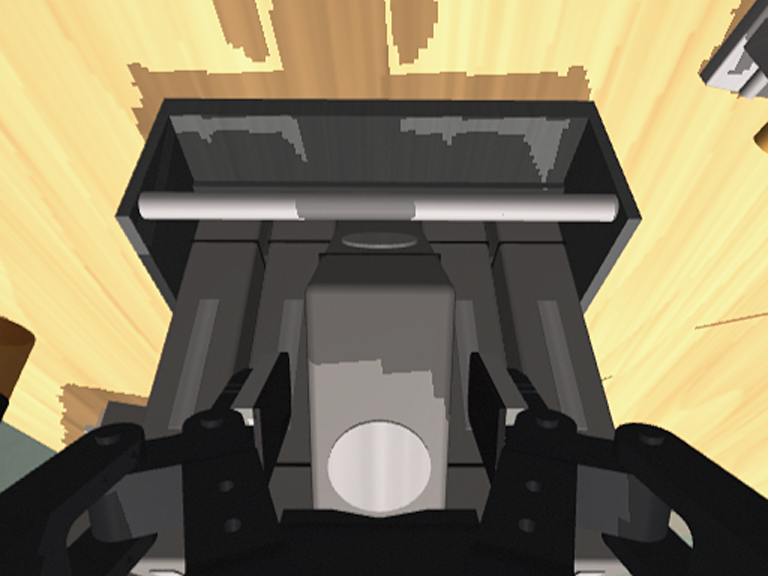

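Run:
```python
from rk import *
Y=-.0015
bot.set_gripper(0,60);print("w",bot.read_gripper_width()*85,bot.read_ft_force())
c=cs(.04,.113)
bot.move_linear(rw(*(c+[0,.015]),Y),.06);print(bot.read_ft_force())
bot.move_linear(rw(*(c+[0,.015]+U*.06),Y),.12);print(bot.read_ft_force(),bot.read_gripper_width()*85,bot.read_clock())
im=bot.camera("wrist");crop(im,0,0,512,384,1.5,"pics/i1.png")
im=bot.camera("scene");crop(im,280,60,170,150,4,"pics/i2.png")
```

```text
w 29.121236996080054 [-0.48943789 -0.93270423  3.07035492]
[ 0.80726679 -0.29537075 -2.27372247]
[-0.00812075  0.54596868 -0.3946284 ] 29.05103480068653 25.0167
```

View pics/i1.png

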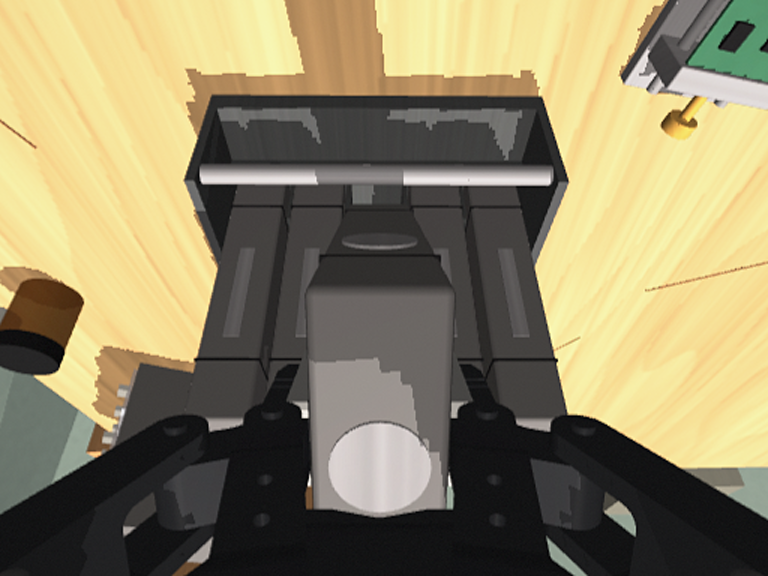

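View pics/i2.png

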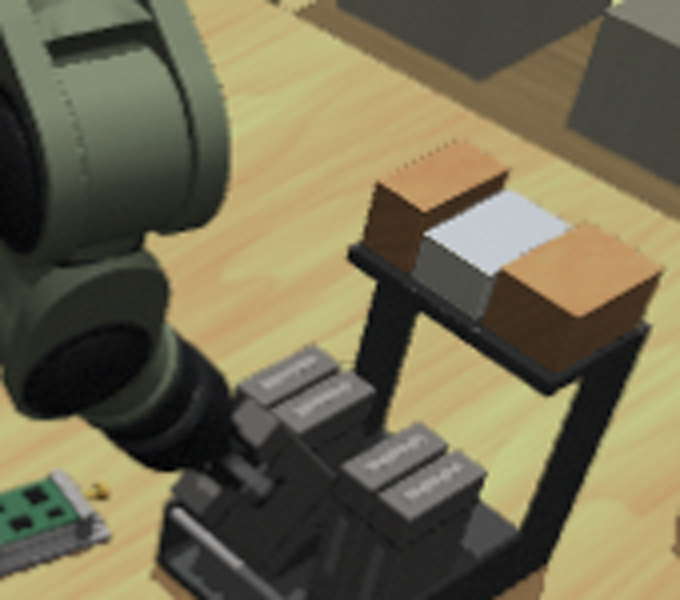

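Run:
```python
from rk import *
Y=-.0015
c=cs(.04,.113)+[0,.015]+U*.16
bot.move_linear(rw(*(c+[0,.08]),Y),.25);
Q=quat(toolM(yaw(-6.8+90),DN))
bot.move_pose((.50,-.10,.36),Q); print(bot.read_clock())
bot.move_linear((.4678,-.2692,.29),.25); print(bot.read_clock(),bot.read_gripper_width()*85)
from ov import *
E=wristE();im=bot.camera("wrist");np.save("w4.npy",im);np.save("w4E.npy",E)
draw("wrist",im,0,0,512,384,1.5,"pics/j1.png",boxes[2:4],E)
im=bot.camera("scene");draw("scene",im,160,130,150,130,5,"pics/j2.png",boxes[2:4])
```

```text
27.525
28.4167 29.674326282882312
```

View pics/j1.png

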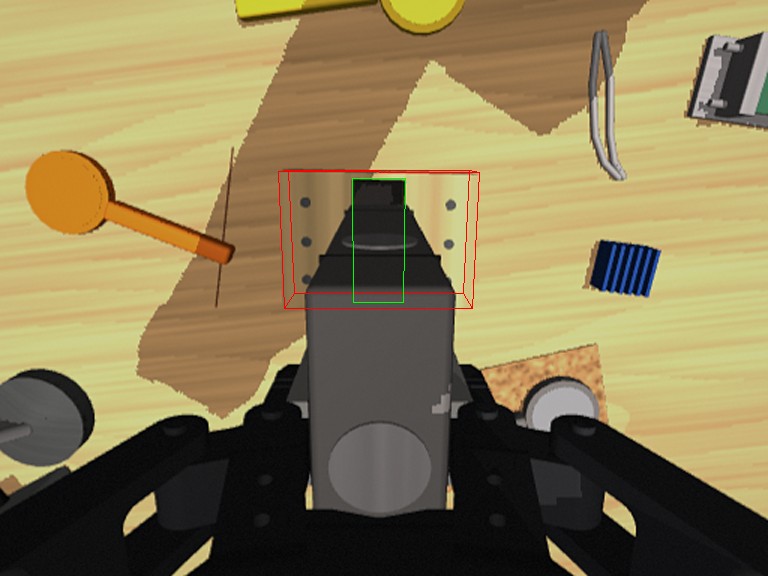

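View pics/j2.png

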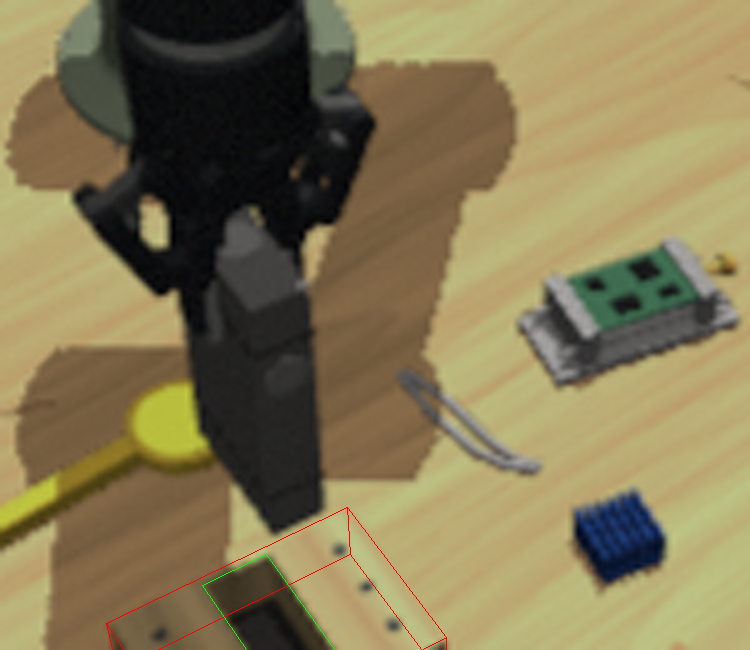

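Run:
```python
from rk import *
H=np.array(bot.calibration("wrist")["hand_eye"]);k=bot.calibration("wrist")
m=np.array(k["mtx"])
for uv,yt in [((306,291),-.047),((454,291),-.047),((346,207),.113),((413,207),.113),((379,242),.033)]:
    q=(np.array(uv)+.5)/1.5-.5; r=np.array([(q[0]-m[0,2])/m[0,0],(q[1]-m[1,2])/m[1,1],1]); r=H[:3,:3]@r;o=H[:3,3]
    P=o+r*(yt-o[1])/r[1]; print(uv,(P*1000).round(1))
E=np.load("w4E.npy")
print(unproj("wrist",(np.array([(305,203),(306,242),(450,205),(448,244)])+.5)/1.5-.5,.045,E).round(4))
im=np.load("w4.npy");crop(im,180,100,140,120,5,"pics/k1.png")
```

```text
(306, 291) [-14.9 -47.   39.8]
(454, 291) [ 14.1 -47.   39.9]
(346, 207) [-17.  113.   40.2]
(413, 207) [ 16.5 113.   40.2]
(379, 242) [-0.6 33.  36. ]
[[ 0.4317 -0.3209  0.045 ]
 [ 0.4613 -0.3247  0.045 ]
 [ 0.446  -0.212   0.045 ]
 [ 0.4757 -0.216   0.045 ]]
```

View pics/k1.png

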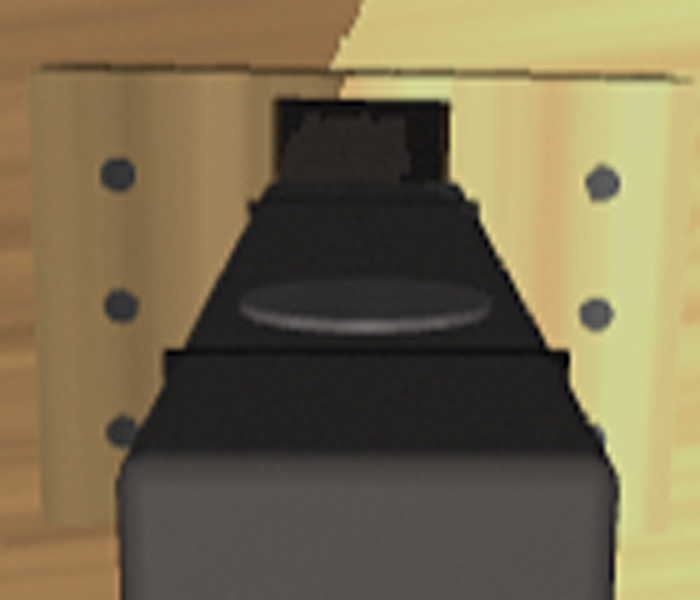

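Run:
```python
from rk import *
E=np.load("w4E.npy")
q=(np.array([(275,100),(450,102)])+.5)/5-.5+[180,100]
P=unproj("wrist",q,.045,E);print(P.round(4),np.linalg.norm(P[0]-P[1]))
print((P.mean(0)+.048*yaw(-7.3)).round(4))
```

```text
[[ 0.4187 -0.2832  0.045 ]
 [ 0.4238 -0.2442  0.045 ]] 0.03928867284223729
[ 0.4689 -0.2698  0.045 ]
```

Run:
```python
from rk import *
q=quat(toolM(yaw(-7.3+90),DN)); b=(.4686,-.2699)
bot.move_linear((*b,.175),.2,rotation=q)
E=wristE();im=bot.camera("wrist");np.save("w5.npy",im);np.save("w5E.npy",E)
crop(im,0,0,512,384,1.5,"pics/l1.png")
im=bot.camera("scene");crop(im,160,180,120,100,6,"pics/l2.png")
print(bot.read_clock(),bot.read_ft_force())
```

```text
29.3417 [ 0.41659072 -0.5041411  -1.8588632 ]
```

View pics/l1.png

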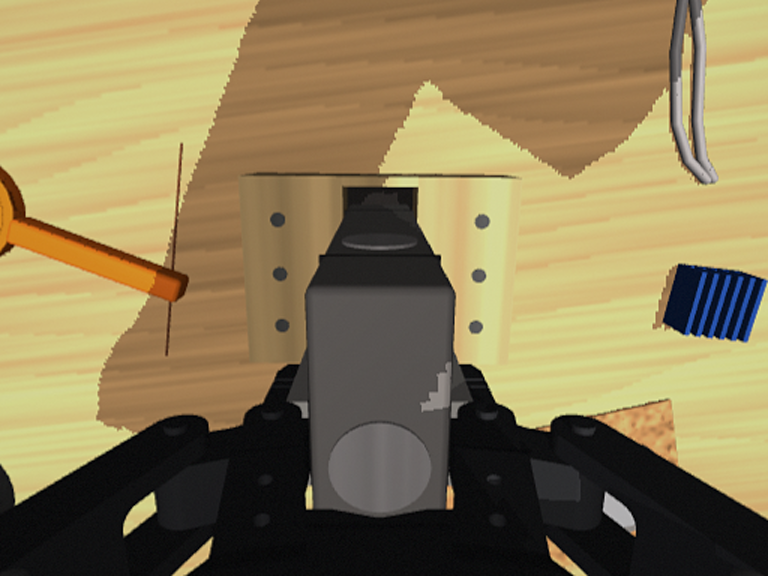

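View pics/l2.png

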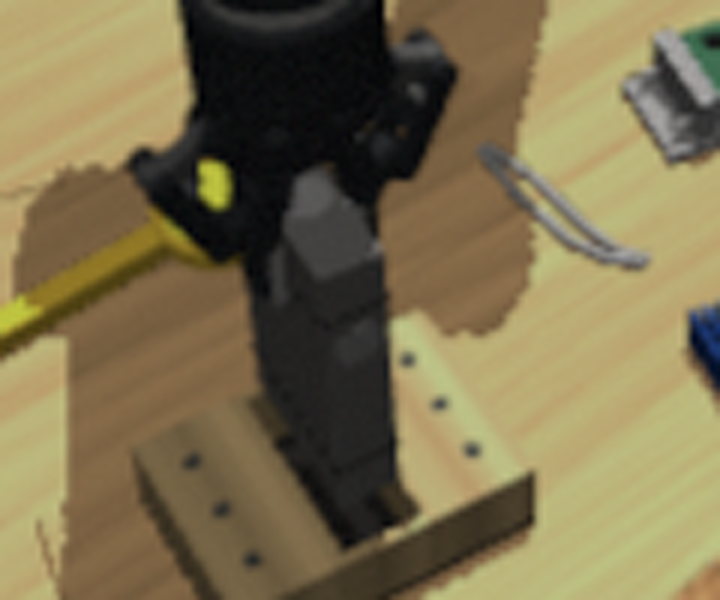

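Run:
```python
from rk import *
b=(.4686,-.2699)
print(bot.move_linear((*b,.14),.05,until_force=6),bot.read_position(),bot.read_ft_force())
r=bot.move_linear((*b,.114),.025,until_force=5)
print(r,bot.read_position(),bot.read_ft_force(),bot.read_clock())
```

```text
False [ 0.4687579  -0.27004398  0.14013737] [ 0.49895166  0.69738941 -1.60757338]
True [ 0.46831465 -0.26980988  0.11825643] [-0.11043101  0.76347226  5.0551402 ] 31.0083
```

Run:
```python
from rk import *
bot.set_gripper(.65)
bot.move_linear((.4686,-.2699,.26),.15)
print(bot.read_clock())
im=bot.camera("wrist");crop(im,0,0,512,384,1.5,"pics/m1.png")
bot.move_pose((.36,.0,.40),quat(toolM(yaw(-7.3+90),DN)))
s=bot.camera("scene");t=bot.camera("top")
b=(.4686,-.2699),-7.3
from ov import *
case=box(*b,(-.04,-.015,.005),(.04,.015,.165))
draw("scene",s,150,90,300,240,2.6,"pics/m2.png",[case,boxes[0]])
draw("top",t,55,90,300,170,2.6,"pics/m3.png",[case,boxes[0],boxes[4]])
print(bot.read_clock(),bot.read_gripper_width())
```

```text
32.4833
33.8583 0.6432154070183363
```

View pics/m1.png

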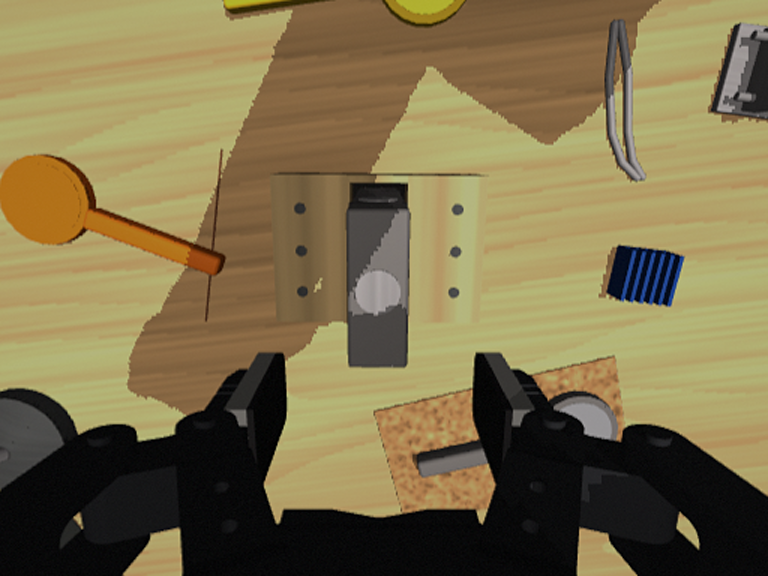

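View pics/m2.png

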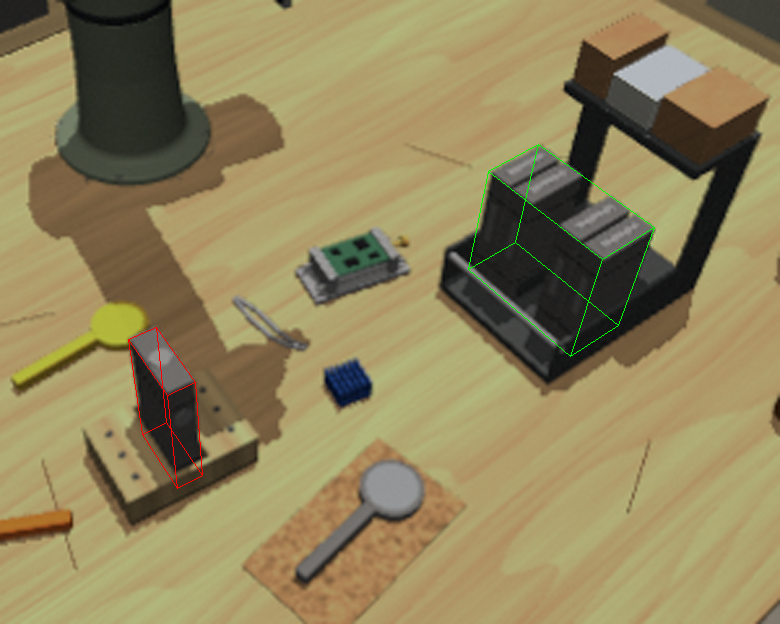

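View pics/m3.png

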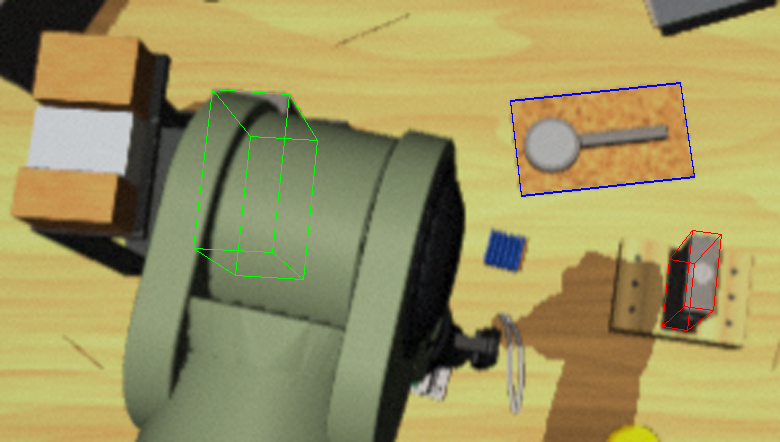

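```bash
python3 -c "
from cell import bot
print(bot.close_job(),bot.read_clock())"
```

```text
the job is handed in; nothing more can be done
the job is handed in; nothing more can be done
```

I finished the job and handed it in with the clock at about 34 s of the 69 s allowed. The hand-in reports no verdict, so the outcome below rests on my own checks.

1. **Magnifier:** I lifted it off the bay and laid it flat on the cork mat. In the last pictures it lies in the middle of the mat, aligned with it.
2. **Tipping the case:** The case with the round stud was the middle one in the rack. I tipped it by its top rear edge past the balance point, and it fell onto the rail by itself. A fit to the pictures put its lean at about 39.4°, and it stood there untouched for over 2 s.
3. **Standing it in the bay:** I did not take the case by its spine as the task says. I gripped it across its thickness near the top end, pulled it out and turned it upright. It met the bay floor at a tool height of 118.3 mm against 118 mm expected, with about 5 N of contact force. Then I let go and backed off.

**Last checks:** The case's expected upright outline, drawn on the scene and top pictures, matched the case in the bay within a few pixels. The four other cases stood in place in the scene picture; the arm hid most of the rack from the top camera. The holder, heat sink and tweezers looked unmoved in the scene picture, and the gripper was clear of everything.

**Disagreement:** The caddy's angle came out as -6.8° from the top camera and about -7.3 to -7.6° from the wrist camera. I used -7.3°, and the case went in without touching the sides.

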